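# Fetch the notched sample slide and show its label

### The arm

A 6-joint arm with a two-finger parallel gripper is mounted at the origin on the work surface. World frame = base frame: x ahead of the robot, y to its left, z up, the work surface at z = 0. Lengths are in m, angles in rad, forces in N, time in s.
With the tool pointing down it reaches from about 0.375 to 0.975 m from the base axis. Payload 3.8 kg.
Tool frame: the origin (TCP) lies on the mounting face of the last link; the fingertips stand 166 mm ahead of it and the grasp point (between the pads) lies 147 mm ahead of it; x points along the fingers, y is the direction in which the jaws open and shut, and the axes are right-handed (so a half turn about x gives the same grasp; the last joint's range is limited). The gripper opens to 88 mm and grips with 3 to 60 N. Pads are 18 mm wide; open, the fingers measure 123 mm over their backs; the gripper's body (75 mm by 187 mm) begins 45 mm behind the grasp point.
Start: joints at [-1.38, 0.264, 1.604, -0, 1.274, -0.037], TCP at [0.152, -0.658, 0.405] pointing down, gripper open.
Joint ranges: [-2.63, 2.63], [-0.94, 2.18], [0.31, 2.57], [-1.31, 4.45], [0, 2.66], [-2.55, 2.55]. Speed limits (rad/s): [2.57, 2.57, 3.14, 3.14, 3.14, 3.14].

### API

Orientations are given as [roll, pitch, yaw] about the fixed x, y, z axes, in that order (R = Rz(yaw) Ry(pitch) Rx(roll)).
In Python, from cell import robot, jaws, kinematics, monitor, cams, order, spot_in, mark_of gives the robot as it stands. The module is installed in compiled form; this text tells all that it offers. Calls block until the motion is done:
- robot.move_pose(position, orientation): joint-space move of the TCP to a pose.
- robot.move_l(position, orientation=None, feed=0.15): straight line of the TCP; orientation=None keeps the orientation; feed is the mean speed in m/s.
- robot.move_j(angles): joint-space move.
- jaws.let_go() and jaws.grab(strength=None): open the fingers fully, or close them until they stop; strength is the grip in N (None keeps the last).
- robot.hold(seconds).
- kinematics.ik(position, orientation): joint angles nearest the present ones, or None.
- monitor.state(): the state.
- cams.read_camera(name): name is "scene" or "top" or "wrist"; returns (picture, depth): 420x560x3 uint8, red, green, blue; 420x560 float32, m along the optical axis (not along the pixel's ray), 0 where there is no reading.
- cams.camera_model(name): a dict with "intrinsics" (3x3 intrinsics, pixels), "rvec" (rotation vector, rad) and "tvec" (3), from world to camera coordinates, as OpenCV has them. Camera axes: x right, y down, z forward; pixel columns grow to the right and rows downward; lengths in m; the calibration is good to about 2 mm. A picture is of the moment at which its call begins: read the wrist's pose just before it. camera_model takes no time and is no camera call; for the wrist camera it gives the pose at the moment of the call.
A pose or a line that the arm cannot do raises robot.IKError and nothing moves.
- order.close_job(): hands the job in, once; it reports no verdict.
Trained networks look in the newest picture that a camera, given by its name, has taken for a name from the list of things; names that differ only in an ending like _2 or _b are one class to them, and where a whole thing is asked for, a point or a joint stands for the part that bears it (a point fixed in the world has none). Each returns a list of dicts, best first, with "conf" (0 to 1); they miss things now and then, are a little off and sometimes report something else, mostly with a low value. They report only what shows in the picture. A call takes as long as a camera call.
- spot_in(camera, label): "xy" ([column, row] in pixels, amid what is visible of it).
- mark_of(camera, label): "xy" ([column, row] in pixels: a listed point, or the origin of a listed thing).
The state is a dict: "time": time; "joint_positions": joint angles; "qd": joint speeds; "joint_torque": joint torques, N m; "tcp_pos": TCP position; "tcp_rot": TCP orientation; "ft_force": force on the tool from outside, world axes, zero at the start; "ft_torque": the same for the moment, N m; "width": opening from 0.0 (shut) to 1.0 (fully open).
Only numpy, scipy, OpenCV 4.12 (cv2) and the standard library are available. Lean on these libraries where they do the work, as an engineer would, in place of code of your own. Each camera call takes 0.05 s, during which the arm holds its last target.

### The job

Pull the bench drawer all the way open by its handle; inside, two slides stand on edge in round holders, and the one with the small corner notch has a frosted end with a label on one face. Take that slide out by its clear part, leaving the blank one in its holder, and hold it about 20 cm above the middle of the clipboard with the labelled face up: leaned back from upright by at least 45 degrees, or laid flat. Leave the drawer open, finish while still holding the slide there, still, and do not disturb the dish, the measuring cup or the spice jar.

Things in the scene. Friction and masses are not known exactly. Their poses are not given: they have to be found in the camera images.
- cabinet: White bench-top drawer unit 240 deep (x) x 310 wide (y) x 108 high, fixed to the bench (place and yaw vary). Origin: centre of its underside. Its +x axis points to its back; its single drawer, in the front (-x) face, slides out along the unit's -x axis.
- drawer (a joint): How far the drawer is out, m: 0 shut (as at the start), 0.166 at its stop. It needs about 1 to 3 N and stays where left. The tray inside measures 195 x 272, its floor is 20 above the bench, its side walls 40 high; the front panel is 304 wide and reaches 106 above the bench.
- drawer_handle (a point): Middle of the drawer's handle: a straight steel bar 11 in diameter, 120 long, parallel to the unit's y axis, level, 80 above the bench and 42 out from the face of the drawer front (axis to face); two thin posts hold it 52 either side of the middle. Can be pinched from above. Moves with the drawer.
- slide: Wanted slide: clear acrylic plate 100 (x) x 8 (y) x 56 (z), 60 g. Origin: its centre. +x points to the frosted (whitish) end, 32 long; +y out of the labelled face; +z to the notched edge (notch 12 x 12 in the +x +z corner). Starts upright in its holder, notch at the top: seen from above, notched end pointing away from you, the label is on the left face. Top edge 86, lower edge 30 above the bench.
- slide_label (a point): Centre of the paper label (26 x 34, off-white with three faint lines) on the slide's labelled face: 33 towards the frosted end, 4 out and 7 down from the slide's origin.
- blank: The other slide, a blank: same plate 100 x 8 x 56, all clear, no notch, no label. Origin at its centre, z up as it stands, x along its length. Stands in the other holder; to be left there.
- holder_a: Loose black holder (400 g) of the wanted slide: disc 94 in diameter, 10 thick, with two cheeks 60 x 12 x 14 high on it that leave a 10 wide slot along its x axis; cheek tops 44 above the bench. Origin: centre of the underside, in the left or right half of the drawer, about 68 from its middle line and 89 behind the face of the drawer front; rides with the drawer.
- holder_b: The same kind of holder, carrying the blank, in the other half of the drawer.
- sheet: Plywood clipboard 160 (x) x 220 (y) x 4 thick with a paper record sheet and a small steel clip (10 high) on its far edge, fixed flat on the bench left of the drawer unit. Origin: centre of the underside.
- dish: White saucer 170 in diameter with four brown bites on it, 28 high. Origin: centre of the underside. Bystander.
- measure_cup: Small steel measuring cup 76 in diameter, 42 high, with a flat handle reaching 120 along its -x. Origin: centre of the cup's underside. Bystander.
- spice_jar: Closed jar 54 in diameter, 90 high. Origin: centre of the underside. Bystander.

How it is judged:
On the way, in this order (a step that is already met when the one before it is completed fails the run):
1. the drawer is pulled out at least 140 mm of its 166 mm (value of joint drawer above 0.14 m), for 0.2 s.
2. the notched slide is gripped and lifted clear of its holder and drawer (height (world z) of slide above 0.12 m and contact force between the fingers and slide above 1 N), for 0.2 s.
At the end, for the whole second after the job is handed in: The gripper alone holds the notched slide, still, by its clear part (25 mm or more from the label), 130 to 300 mm up and within 60 mm of over the clipboard's centre, label normal within 55 degrees of up; drawer out over 120 mm; the blank upright in its holder (height (world z) of slide between 0.13 and 0.3 m and horizontal distance between slide and sheet below 0.06 m and angle between slide's own y axis and vertical below 0.96 rad and contact force between the fingers and slide above 1 N and distance between the grasp point and slide_label above 0.025 m and linear speed of slide below 0.03 m/s and value of joint drawer above 0.12 m and contact force between slide and sheet below 0.05 N and contact force between slide and cabinet below 0.05 N and horizontal distance between blank and holder_b below 0.02 m and height (world z) of blank below 0.075 m and angle between blank's own z axis and vertical below 0.35 rad); the arm keeps its last pose, push and grip.
It fails at once if the blank slide is taken out of its holder (height (world z) of blank above 0.09 m).
It fails at once if the dish is pushed by more than 40 mm (distance of dish from where it was at the start of the episode above 0.04 m).
It fails at once if the measure cup is pushed by more than 40 mm (distance of measure_cup from where it was at the start of the episode above 0.04 m).
It fails at once if the spice jar is pushed by more than 40 mm (distance of spice_jar from where it was at the start of the episode above 0.04 m).
It also fails if it takes over 53 s, if anything falls off the work surface, if the arm or the gripper's body presses on something with over 40 N, if the wrist force passes 120 N, or if a joint passes its speed limit or range.

## Working session

There is one attempt and no reset: what is moved stays moved. The work goes in short steps, each a Python script; the robot and the scene stay as the last script left them, time stands still between calls to the robot, and variables do not carry over. Pictures are saved under pics/ and viewed, and the job is handed in when it is done.

```bash
mkdir -p pics; cat > h.py <<'E'
import numpy as np, cv2
from cell import robot, jaws, kinematics, monitor, cams, order, spot_in, mark_of
from scipy.spatial.transform import Rotation as R
def snap(name,fn=None):
    m=cams.camera_model(name); p,d=cams.read_camera(name)
    if fn: cv2.imwrite('pics/'+fn,cv2.cvtColor(p,cv2.COLOR_RGB2BGR))
    return p,d,m
def cam(m):
    Rm=cv2.Rodrigues(np.array(m['rvec'],float))[0]; t=np.array(m['tvec'],float).ravel(); return np.array(m['intrinsics'],float),Rm,t
def at_z(m,uv,z):
    K,Rm,t=cam(m); ray=Rm.T@np.linalg.inv(K)@np.array([uv[0],uv[1],1.]); o=-Rm.T@t
    return o+ray*(z-o[2])/ray[2]
def at_d(m,uv,d):
    K,Rm,t=cam(m); return Rm.T@(np.linalg.inv(K)@np.array([uv[0],uv[1],1.])*d-t)
def proj(m,P):
    K,Rm,t=cam(m); q=K@(Rm@np.asarray(P,float)+t); return q[:2]/q[2]
E
python3 - <<'E'
from h import *
np.set_printoptions(precision=4,suppress=True)
s=monitor.state();print(s['time'],s['tcp_pos'],s['tcp_rot'],s['width'])
for c in ['scene','top','wrist']:
    p,d,m=snap(c,c+'0.png'); K,Rm,t=cam(m); print(c,-Rm.T@t,Rm[2])
    for l in ['cabinet','drawer_handle','sheet','dish','measure_cup','spice_jar']:
        r=mark_of(c,l)[:1]
        for e in r:
            z={'drawer_handle':.08}.get(l,0)
            print(l,e['conf'],e['xy'],at_z(m,e['xy'],z))
E
```

```text
0.0 [ 0.1524 -0.6572  0.4034] [-1.6041  1.5686  1.7652] 0.9977823793211122
scene [ 0.8909 -0.3095  0.7681] [-0.3324  0.5086 -0.7943]
cabinet 0.89 [293.8, 342.9] [ 0.7846 -0.064   0.    ]
drawer_handle 0.69 [212.8, 296.4] [ 0.6248 -0.0973  0.08  ]
sheet 0.63 [269.9, 152.4] [0.4625 0.346  0.    ]
dish 0.76 [349.8, 193.5] [0.709  0.3331 0.    ]
measure_cup 0.72 [341.5, 148.7] [0.6192 0.4648 0.    ]
spice_jar 0.97 [333.3, 243.1] [0.7426 0.1802 0.    ]
top [0.4945 0.1455 1.5147] [ 0.0681 -0.0154 -0.9976]
cabinet 0.73 [339.8, 153.5] [ 0.783  -0.0693  0.    ]
drawer_handle 0.75 [353.7, 207.5] [ 0.6236 -0.0975  0.08  ]
sheet 0.89 [194.3, 266.4] [0.4547 0.3298 0.    ]
dish 0.8 [196.1, 183.7] [0.6857 0.3329 0.    ]
measure_cup 0.84 [144.5, 209.8] [0.6084 0.474  0.    ]
spice_jar 0.82 [251.5, 169.7] [0.7297 0.1788 0.    ]
wrist [ 0.2215 -0.642   0.3834] [-0.2684 -0.0636 -0.9612]
```

View pics/top0.png

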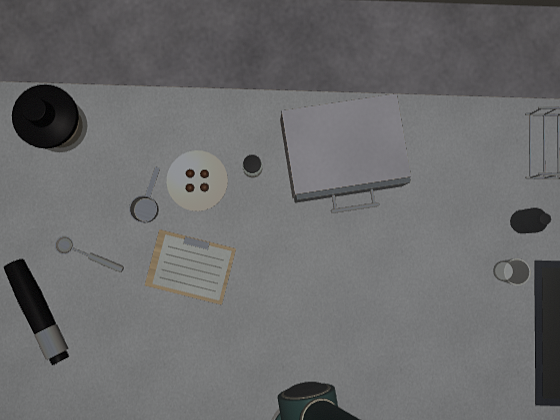

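View pics/scene0.png

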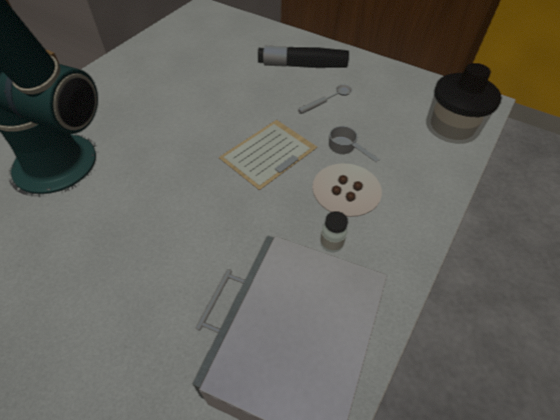

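The top view shows the cabinet at about (345,150), its handle bar from (332,211) to (379,205), and the clipboard centred near (191,267). The scene view agrees. Next I refine the cabinet's yaw and the handle from depth.

```bash
cat >> h.py <<'E'
def cloud(d,m):
    K,Rm,t=cam(m); v,u=np.mgrid[0:d.shape[0],0:d.shape[1]]
    P=np.stack([u,v,np.ones_like(u)],-1).reshape(-1,3)@np.linalg.inv(K).T*d.reshape(-1,1)
    P=(P-t)@Rm; P[d.ravel()==0]=np.nan; return P.reshape(d.shape+(3,))
E
python3 - <<'E'
from h import *
np.set_printoptions(precision=4,suppress=True)
for c in ['top','scene']:
    p,d,m=snap(c); P=cloud(d,m)
    ok=(P[...,2]>.098)&(P[...,2]<.118)&(P[...,0]>.55)&(P[...,1]<.13)&(P[...,1]>-.3)
    q=P[ok][:,:2]; print(c,len(q),np.median(P[ok][:,2]),cv2.minAreaRect((q*1000).astype(np.float32)))
    h=(P[...,2]>.06)&(P[...,2]<.095)&(P[...,0]>.5)&(P[...,0]<.66)&(P[...,1]<.05)&(P[...,1]>-.25)
    q=P[h]; print(len(q),q.mean(0) if len(q) else '', cv2.minAreaRect((q[:,:2]*1000).astype(np.float32)) if len(q)>3 else '')
    if c=='top':
        for uv in [(332,211),(379,205)]: print(at_z(m,uv,.082))
        for uv in [(161,231),(236,246),(222,303),(146,286)]: print(at_z(m,uv,.004))
for z in (.3,.25):
  pass
E
```

```text
top 10544 0.10715538187780799 ((784.9501953125, -71.27560424804688), (241.037841796875, 311.82550048828125), 10.239789009094238)
306 [ 0.6326 -0.0809  0.083 ] ((636.2599487304688, -56.583892822265625), (47.88827133178711, 207.6201171875), 9.935701370239258)
[ 0.6126 -0.0396  0.082 ]
[ 0.632  -0.1646  0.082 ]
[0.5503 0.425  0.004 ]
[0.5142 0.2157 0.004 ]
[0.3563 0.2496 0.004 ]
[0.3976 0.4602 0.004 ]
scene 24059 0.10775132221120531 ((787.1072387695312, -69.41159057617188), (240.53890991210938, 311.4476013183594), 10.250028610229492)
508 [ 0.6331 -0.0992  0.0836] ((636.5447998046875, -99.04131317138672), (41.495033264160156, 127.81880950927734), 3.0009613037109375)
```

```bash
cat >> h.py <<'E'
yaw=np.deg2rad(10.24); ux=np.array([np.cos(yaw),np.sin(yaw),0]); uy=np.array([-np.sin(yaw),np.cos(yaw),0])
def rpy(x,y):
    x=np.array(x,float);x/=np.linalg.norm(x); y=np.array(y,float); y-=x*(x@y); y/=np.linalg.norm(y)
    return R.from_matrix(np.c_[x,y,np.cross(x,y)]).as_euler('xyz')
def log(t=''):
    s=monitor.state(); print(t,'t=%.2f'%s['time'],'tcp',np.round(s['tcp_pos'],4),'F',np.round(s['ft_force'],2),'w %.3f'%s['width'],'q',np.round(s['joint_positions'],2)); return s
E
python3 - <<'E'
from h import *
s=monitor.state(); print(R.from_euler('xyz',s['tcp_rot']).as_matrix().round(3))
bar=np.array([.6255,-.098,0]); c=bar-.029*ux
best=None
for sg in (1,-1):
    o=rpy([0,0,-1],sg*ux)
    qs=[kinematics.ik(c+[0,0,.228],o),kinematics.ik(c-ux*.16+[0,0,.228],o)]
    print(sg,[None if q is None else np.round(q,2) for q in qs])
    if qs[0] is not None and qs[1] is not None and (best is None or abs(qs[0][5])+abs(qs[1][5])<best[0]): best=(abs(qs[0][5])+abs(qs[1][5]),sg)
sg=best[1]; o=rpy([0,0,-1],sg*ux)
robot.move_pose(c+[0,0,.33],o); log('above')
robot.move_l(c+[0,0,.228],feed=.12); log('down')
snap('scene','scene1.png'); snap('wrist','wrist1.png')
E
```

```text
[[ 0.     0.226 -0.974]
 [-0.    -0.974 -0.226]
 [-1.     0.    -0.   ]]
1 [array([-0.21,  0.3 ,  1.91, -0.  ,  0.93, -0.39]), array([-0.35,  0.04,  2.22,  0.  ,  0.88, -0.52])]
-1 [None, None]
above t=3.68 tcp [ 0.5969 -0.104   0.3301] F [ 0.12  0.27 -0.03] w 1.000 q [-0.21  0.19  1.83 -0.    1.12 -0.39]
down t=4.68 tcp [ 0.5975 -0.1033  0.2288] F [ 0.55  0.46 -0.49] w 0.997 q [-0.21  0.3   1.91  0.    0.93 -0.39]<sys>:0: UserWarning: Gimbal lock detected. Setting third angle to zero since it is not possible to uniquely determine all angles.
```

View pics/scene1.png

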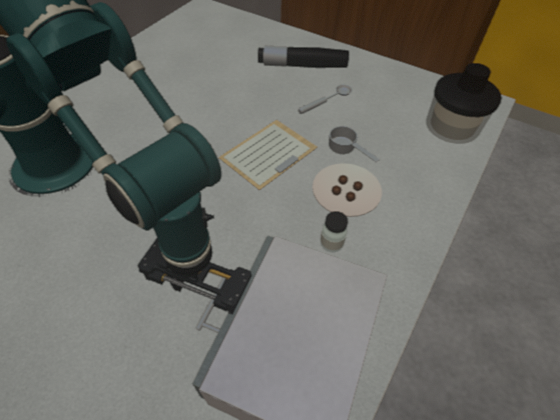

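View pics/wrist1.png

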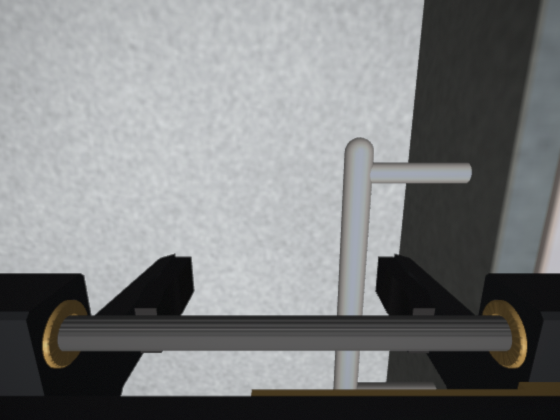

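The wrist view shows the bar (column 355) between the jaws, with the inner finger (from column 378) behind it and no contact force. Now I pull.

```bash
python3 - 2>/dev/null <<'E'
from h import *
s=log(); p0=np.array(s['tcp_pos']); p0[2]=.229
robot.move_l(p0-ux*.08,feed=.1); log('80')
robot.move_l(p0-ux*.165,feed=.1); log('165')
x=.165
while x<.19:
    x+=.004; robot.move_l(p0-ux*x,feed=.05); s=log('%.3f'%x)
    if abs(np.array(s['ft_force'])@ux)>9: break
robot.move_l(p0-ux*(x-.013),feed=.05); log('back')
q=p0-ux*(x-.013); robot.move_l([q[0],q[1],.33],feed=.2)
r=q-ux*.06; robot.move_l([r[0],r[1],.45],feed=.3); log('up')
for c in ['scene','top','wrist']:
    p,d,m=snap(c,c+'2.png')
    np.savez(c+'2.npz',p=p,d=d,**m)
    for l,z in [('drawer_handle',.08),('slide',.058),('slide_label',.05),('blank',.058),('holder_a',.02),('holder_b',.02)]:
        for e in mark_of(c,l)[:3]: print(c,l,e['conf'],e['xy'],at_z(m,e['xy'],z).round(4))
E
```

```text
t=4.78 tcp [ 0.5976 -0.1033  0.2293] F [ 0.48 -0.89  0.01] w 1.001 q [-0.21  0.3   1.91  0.    0.93 -0.39]
80 t=5.72 tcp [ 0.5193 -0.1175  0.2292] F [ 0.28 -0.42  0.29] w 1.002 q [-0.27  0.17  2.07  0.    0.9  -0.45]
165 t=6.72 tcp [ 0.4356 -0.1327  0.2292] F [0.39 0.48 0.87] w 1.000 q [-0.35  0.03  2.22  0.    0.88 -0.53]
0.169 t=6.97 tcp [ 0.4314 -0.1333  0.2289] F [-0.38  0.26 -0.45] w 1.003 q [-0.35  0.03  2.23 -0.    0.88 -0.53]
0.173 t=7.22 tcp [ 0.4271 -0.134   0.2288] F [0.17 0.05 0.29] w 0.996 q [-0.36  0.02  2.24 -0.    0.88 -0.54]
0.177 t=7.47 tcp [ 0.424  -0.1347  0.2292] F [ 3.9   1.54 -3.81] w 1.001 q [-0.36  0.01  2.24  0.    0.88 -0.54]
0.181 t=7.72 tcp [ 0.4224 -0.135   0.2291] F [ 20.08   5.11 -17.15] w 1.000 q [-0.37  0.01  2.25  0.01  0.87 -0.55]
back t=8.13 tcp [ 0.4322 -0.1332  0.2289] F [ 0.15 -0.31 -0.47] w 1.001 q [-0.35  0.03  2.23 -0.    0.88 -0.53]
up t=9.39 tcp [ 0.373  -0.1437  0.4481] F [ 0.19 -0.03 -1.14] w 1.005 q [-0.43 -0.31  2.08  0.    1.37 -0.61]
scene drawer_handle 0.93 [136.6, 267.0] [ 0.4615 -0.1295  0.08  ]
scene drawer_handle 0.36 [184.6, 33
[... 944 characters left out ...]
372.0, 216.9] [ 0.6043 -0.1589  0.02  ]
top holder_b 0.8 [327.0, 224.5] [ 0.5799 -0.0344  0.02  ]
top holder_b 0.69 [372.0, 216.9] [ 0.6043 -0.1589  0.02  ]
wrist drawer_handle 0.95 [370.4, 189.8] [ 0.4636 -0.1292  0.08  ]
wrist slide 0.75 [493.5, 122.8] [ 0.5818 -0.0383  0.058 ]
wrist blank 0.64 [476.2, 241.1] [ 0.6085 -0.1705  0.058 ]
wrist holder_a 0.9 [455.2, 231.7] [ 0.6029 -0.1728  0.02  ]
wrist holder_a 0.62 [474.3, 120.0] [ 0.581  -0.0356  0.02  ]
wrist holder_a 0.2 [475.2, 153.5] [ 0.5951 -0.0727  0.02  ]
wrist holder_b 0.9 [455.2, 231.7] [ 0.6029 -0.1728  0.02  ]
wrist holder_b 0.62 [474.3, 120.0] [ 0.581  -0.0356  0.02  ]
wrist holder_b 0.2 [475.2, 153.5] [ 0.5951 -0.0727  0.02  ]
```

View pics/scene2.png

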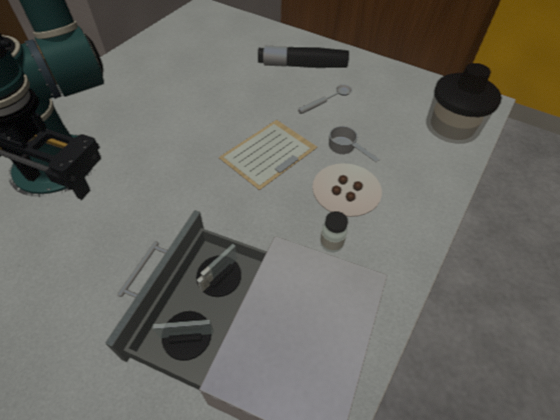

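View pics/wrist2.png

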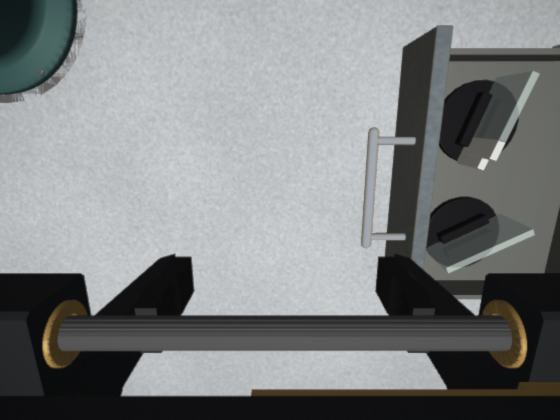

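View pics/top2.png

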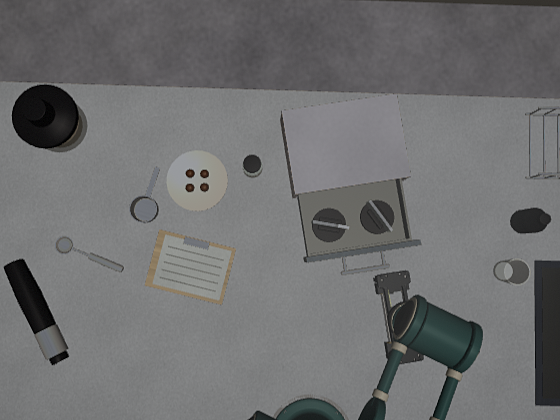

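The scene view shows the drawer open. The notched, frosted slide is in the left holder near (213,265), with its frosted end at about (205,280), and the blank is near (184,328). The wrist view agrees: the slide's top edge runs from (536,73) to the frosted end at (483,165). Next I take a closer look from above with the wrist camera.

```bash
python3 - 2>/dev/null <<'E'
from h import *
z=np.load('wrist2.npz'); m={k:z[k] for k in('intrinsics','rvec','tvec')}
a=at_z(m,(536,73),.086); b=at_z(m,(483,165),.086); print(a,b,np.linalg.norm(a-b),(a+b)/2)
d=(b-a)[:2]; print(np.degrees(np.arctan2(d[1],d[0])))
d=np.r_[d/np.linalg.norm(d),0]; n=np.cross([0,0,1],d)
c=(a+b)/2
e=at_z(m,(450,268),.086); f=at_z(m,(533,233),.086); print('blank',e,f)
for sg in (1,-1):
    o=rpy([0,0,-1],sg*n); q=kinematics.ik([c[0],c[1],.23],o); print(sg,q)
o=rpy([0,0,-1],n if kinematics.ik([c[0],c[1],.4],rpy([0,0,-1],n)) is not None else -n)
robot.move_pose([c[0]-.0,c[1],.42],o); robot.hold(.3); s=log()
p,dd,m=snap('wrist','wrist3.png'); np.savez('wrist3.npz',p=p,d=dd,**m)
for l,zz in [('slide',.058),('blank',.058),('slide_label',.05),('holder_a',.03)]:
    for e in mark_of('wrist',l)[:2]: print(l,e['conf'],e['xy'],at_z(m,e['xy'],zz).round(4))
E
```

```text
[0.58898325 0.0096232  0.086     ] [ 0.56896038 -0.08269352  0.086     ] 0.09446317435034171 [ 0.57897182 -0.03653516  0.086     ]
-102.23752165807332
blank [ 0.57161641 -0.19909817  0.086     ] [ 0.64736473 -0.14340011  0.086     ]
1 [-1.05955046e-01  2.54886299e-01  1.96416241e+00 -4.44089210e-16
  9.22543949e-01  1.07629999e-01]
-1 None
 t=11.68 tcp [ 0.5784 -0.0373  0.4207] F [ 0.16 -0.34  0.17] w 1.000 q [-0.11  0.07  1.79 -0.    1.27  0.11]
slide 0.87 [283.0, 189.5] [ 0.5777 -0.0368  0.058 ]
blank 0.79 [336.5, 297.5] [ 0.6105 -0.173   0.058 ]
slide_label 0.7 [292.5, 216.1] [ 0.5811 -0.0694  0.05  ]
holder_a 0.92 [288.6, 181.0] [ 0.5846 -0.0342  0.03  ]
holder_a 0.65 [326.7, 281.9] [ 0.6039 -0.1661  0.03  ]
```

View pics/wrist3.png

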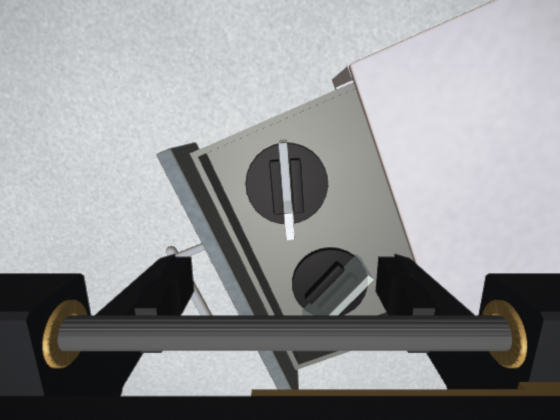

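The wrist view shows the slide's top edge from (283,142) to the bright frosted end at (291,238), midway between the jaws. The blank is near (340,290), well off the fingers' path. I grasp on the clear part.

```bash
cat > g.py <<'E'
from h import *
z=np.load('wrist3.npz'); m={k:z[k] for k in('intrinsics','rvec','tvec')}
a=at_z(m,(283,141),.086); b=at_z(m,(290.5,238),.076)
d=(b-a)[:2]; d=np.r_[d/np.linalg.norm(d),0]; n=np.cross([0,0,1],d)
E
python3 - 2>/dev/null <<'E'
from g import *
print(a,b,np.linalg.norm((b-a)[:2]),(a+b)/2,np.degrees(np.arctan2(d[1],d[0])))
c=(a+b)/2
gp=c-.016*d; print('gp',gp)
o=rpy([0,0,-1],n)
robot.move_l([gp[0],gp[1],.30],o,feed=.15)
robot.move_l([gp[0],gp[1],.076+.147],feed=.1); s=log('down'); robot.hold(.2); log()
snap('wrist','wrist4.png')
E
```

```text
[0.58875835 0.01312471 0.086     ] [ 0.57515166 -0.08442066  0.076     ] 0.09848980720729598 [ 0.58195501 -0.03564798  0.081     ] -97.94100012430312
gp [ 0.58416546 -0.0198014   0.081     ]
down t=13.80 tcp [ 0.5846 -0.0198  0.2236] F [-0.07 -0.12  0.04] w 1.001 q [-0.08  0.27  1.96 -0.    0.91  0.06]
 t=14.00 tcp [ 0.5846 -0.0198  0.2239] F [-0.61 -0.22 -0.13] w 0.996 q [-0.08  0.27  1.96  0.    0.91  0.06]
```

View pics/wrist4.png

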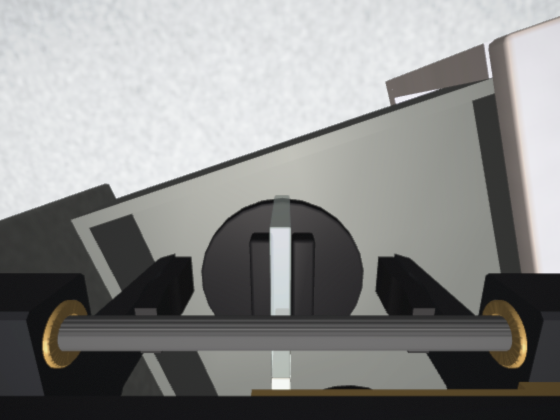

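The slide stands vertical in the view at column 281, between fingers at 192 and 378, so it is aligned and nearly centred. I grip and lift.

```bash
python3 - 2>/dev/null <<'E'
from g import *
jaws.grab(20); s=log('grab'); p=np.array(s['tcp_pos'])
robot.hold(.2); log()
robot.move_l([p[0],p[1],.26],feed=.06); log('lift1')
robot.move_l([p[0],p[1],.36],feed=.12); log('lift'); robot.hold(.3); log()
for c in ['scene','wrist','top']: snap(c,c+'5.png')
# final candidates
sc=np.array([.4555,.335,0])
for tilt in (50,60,70,90):
  for az in range(-180,180,15):
    t=np.deg2rad(tilt); a_=np.deg2rad(az)
    h=np.array([np.cos(a_),np.sin(a_),0]); x=np.sin(t)*h-np.cos(t)*np.array([0,0,1]); 
    y=np.cos(t)*h+np.sin(t)*np.array([0,0,1])   # slide +y = tool +y (n)
    zax=np.cross(x,y); # slide x: original d relation
    g=sc+[0,0,.2]
    q=kinematics.ik(g-.147*x,rpy(x,y))
    if q is not None: print(tilt,az,np.round(q,2))
E
```

```text
grab t=15.23 tcp [ 0.5842 -0.0198  0.223 ] F [0.15 0.52 0.71] w 0.089 q [-0.08  0.27  1.96  0.    0.91  0.06]
 t=15.43 tcp [ 0.5841 -0.0198  0.2229] F [-0.14  0.16 -0.39] w 0.092 q [-0.08  0.27  1.96  0.    0.91  0.06]
lift1 t=16.20 tcp [ 0.584  -0.0198  0.26  ] F [-0.72 -0.96 -1.2 ] w 0.088 q [-0.08  0.23  1.94 -0.    0.98  0.06]
lift t=17.18 tcp [ 0.5837 -0.0198  0.359 ] F [ 0.01  0.41 -0.11] w 0.085 q [-0.08  0.13  1.85  0.    1.16  0.06]
 t=17.48 tcp [ 0.584  -0.0198  0.3592] F [ 0.13  0.06 -1.41] w 0.089 q [-0.08  0.13  1.85 -0.    1.16  0.06]
50 -90 [ 0.87  0.51  1.59 -0.52  1.75  2.55]
50 -75 [ 0.93  0.44  1.7  -0.64  1.62  2.42]
50 -60 [ 0.99  0.35  1.83 -0.76  1.48  2.31]
50 -45 [ 1.02  0.25  1.96 -0.87  1.33  2.21]
50 -30 [ 1.04  0.15  2.09 -0.99  1.15  2.11]
50 -15 [ 1.02  0.03  2.22 -1.11  0.96  2.  ]
50 0 [ 0.95 -0.09  2.34 -1.23  0.72  1.86]
50 15 [ 0.82 -0.2   2.43 -1.3   0.44  1.66]
50 30 [ 0.64 -0.26  2.47 -0.99  0.11  1.06]
50 45 [ 0.44 -0.25  2.47  1.26  0.27 -1.48]
50 60 [ 0.28 -0.18  2.41  1.26  0.59 -1.76]
50 75 [ 0.18 -0.07  2.32  1.17  0.85 -1.93]
50 90 [ 0.14
[... 628 characters left out ...]
.24  2.09  1.06  1.34 -2.32]
60 120 [ 0.12  0.35  1.94  0.92  1.5  -2.37]
60 135 [ 0.17  0.45  1.79  0.79  1.65 -2.44]
60 150 [ 0.24  0.54  1.65  0.66  1.79 -2.53]
70 -75 [ 0.99  0.61  1.65 -0.81  1.84  2.5 ]
70 -60 [ 1.06  0.52  1.8  -0.95  1.69  2.45]
70 -45 [ 1.11  0.42  1.96 -1.1   1.53  2.43]
70 -30 [ 1.14  0.31  2.12 -1.27  1.37  2.42]
70 60 [ 0.16 -0.05  2.55  1.92  0.89 -2.5 ]
70 75 [ 0.05  0.08  2.42  1.6   1.11 -2.44]
70 90 [ 0.02  0.2   2.26  1.36  1.29 -2.43]
70 105 [ 0.03  0.32  2.1   1.17  1.45 -2.44]
70 120 [ 0.08  0.44  1.93  1.01  1.61 -2.46]
70 135 [ 0.14  0.54  1.77  0.87  1.76 -2.49]
90 -75 [ 1.01  0.78  1.61 -0.97  2.05  2.55]
90 -60 [ 1.09  0.7   1.77 -1.11  1.91  2.55]
```

View pics/scene5.png

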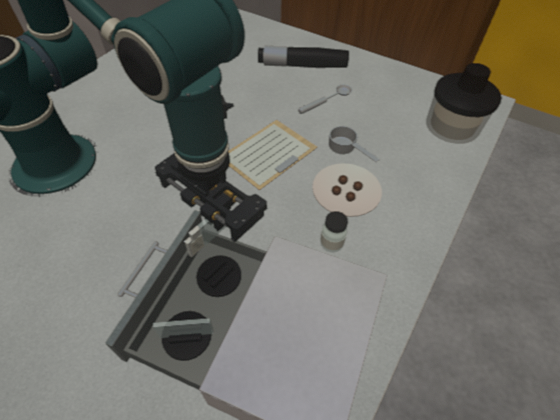

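View pics/wrist5.png

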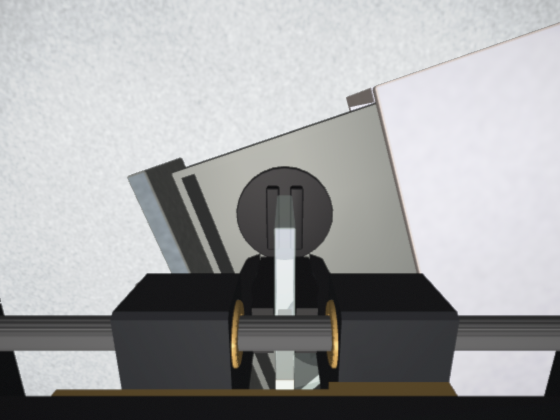

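The slide is lifted and hanging in the jaws by its clear part, with an opening of about 8 mm. The blank is still in its holder at (184,328) and the drawer is open. I carry the slide over the clipboard and tilt it in waypoints.

```bash
cat > f.py <<'E'
from g import *
from scipy.spatial.transform import Slerp
sc=np.array([.456,.337,0])
def goal(tilt,az,h=.2):
    t=np.deg2rad(tilt); a_=np.deg2rad(az)
    hh=np.array([np.cos(a_),np.sin(a_),0]); x=np.sin(t)*hh-np.cos(t)*np.array([0,0,1.]); y=np.cos(t)*hh+np.sin(t)*np.array([0,0,1.])
    zz=np.cross(x,y); g=sc+[0,0,h]-.016*zz-.018*x
    return g-.147*x, np.c_[x,y,zz]
E
python3 - 2>/dev/null <<'E'
from f import *
s=monitor.state(); p0=np.array(s['tcp_pos']); R0=R.from_euler('xyz',s['tcp_rot'])
for tilt,az in [(55,100),(60,100)]:
    P,M=goal(tilt,az); sl=Slerp([0,1],R.from_matrix(np.stack([R0.as_matrix(),M])))
    print(tilt,az,P, np.round(kinematics.ik(P,R.from_matrix(M).as_euler('xyz')),2))
    for f in (.25,.5,.75,1):
        p=p0+(P-p0)*f+[0,0,.1*np.sin(np.pi*f)]; m_=sl(f)
        q=kinematics.ik(p,m_.as_euler('xyz')); print(f,p.round(3),m_.as_matrix()[:,0].round(2),m_.as_matrix()[:,2].round(2),None if q is None else np.round(q,2))
E
```

```text
55 100 [0.46371338 0.20111493 0.29464011] [ 0.07  0.12  2.15  1.03  1.26 -2.22]
0.25 [0.554 0.035 0.414] [ 0.14  0.23 -0.96] [ 0.3  -0.94 -0.18] [-0.06 -0.01  1.91  0.27  1.13 -0.45]
0.5 [0.524 0.091 0.427] [ 0.16  0.48 -0.86] [ 0.7  -0.67 -0.25] [-0.04 -0.08  1.98  0.57  1.14 -1.  ]
0.75 [0.494 0.146 0.382] [ 0.06  0.69 -0.72] [ 0.95 -0.27 -0.18] [ 0.   -0.04  2.08  0.85  1.18 -1.59]
1 [0.464 0.201 0.295] [-0.14  0.81 -0.57] [0.98 0.17 0.  ] [ 0.07  0.12  2.15  1.03  1.26 -2.22]
60 100 [0.46505639 0.19349832 0.2825    ] [ 0.04  0.16  2.17  1.09  1.31 -2.3 ]
0.25 [0.554 0.034 0.411] [ 0.15  0.25 -0.96] [ 0.3  -0.93 -0.2 ] [-0.07 -0.02  1.92  0.29  1.11 -0.47]
0.5 [0.525 0.087 0.421] [ 0.18  0.52 -0.83] [ 0.69 -0.67 -0.27] [-0.06 -0.08  2.    0.63  1.13 -1.04]
0.75 [0.495 0.14  0.373] [ 0.07  0.74 -0.67] [ 0.94 -0.26 -0.2 ] [-0.03 -0.02  2.1   0.92  1.2  -1.66]
1 [0.465 0.193 0.283] [-0.15  0.85 -0.5 ] [0.98 0.17 0.  ] [ 0.04  0.16  2.17  1.09  1.31 -2.3 ]
```

```bash
python3 - 2>/dev/null <<'E'
from f import *
s=monitor.state(); p0=np.array(s['tcp_pos']); R0=R.from_euler('xyz',s['tcp_rot'])
P,M=goal(60,100); sl=Slerp([0,1],R.from_matrix(np.stack([R0.as_matrix(),M])))
for f in (.25,.5,.75,1):
    p=p0+(P-p0)*f+[0,0,.1*np.sin(np.pi*f)]
    robot.move_pose(p,sl(f).as_euler('xyz')); log(f)
robot.hold(.5); s=log(); print(R.from_euler('xyz',s['tcp_rot']).as_matrix().round(3))
for c in ['scene','wrist','top']:
    p,dd,m=snap(c,c+'6.png')
    for l in ['slide','slide_label','sheet','drawer_handle','blank','dish','measure_cup','spice_jar']:
        for e in mark_of(c,l)[:1]:
            z={'slide':.2,'slide_label':.2,'blank':.058,'drawer_handle':.08}.get(l,0); print(c,l,e['conf'],e['xy'],at_z(m,e['xy'],z).round(3))
E
```

```text
0.25 t=18.20 tcp [0.5542 0.0332 0.4112] F [ 0.66  0.86 -0.18] w 0.085 q [-0.07 -0.02  1.92  0.29  1.11 -0.46]
0.5 t=18.81 tcp [0.5249 0.0863 0.42  ] F [ 0.   -0.18 -1.74] w 0.087 q [-0.06 -0.07  2.    0.62  1.13 -1.03]
0.75 t=19.45 tcp [0.4955 0.1398 0.3724] F [ 0.19 -0.12 -0.93] w 0.088 q [-0.03 -0.02  2.1   0.92  1.2  -1.65]
1 t=20.11 tcp [0.4663 0.1933 0.2834] F [ 0.52 -0.38 -0.77] w 0.089 q [ 0.04  0.16  2.16  1.09  1.31 -2.29]
 t=20.61 tcp [0.4651 0.1934 0.2828] F [ 1.1   0.47 -1.1 ] w 0.093 q [ 0.04  0.16  2.17  1.09  1.31 -2.29]
[[-0.15  -0.087  0.985]
 [ 0.853  0.493  0.173]
 [-0.5    0.866  0.001]]
scene slide 0.7 [264.6, 92.2] [0.457 0.333 0.2  ]
scene slide_label 0.49 [281.2, 97.6] [0.499 0.337 0.2  ]
scene sheet 0.83 [268.0, 151.3] [0.456 0.347 0.   ]
scene drawer_handle 0.75 [139.2, 268.9] [ 0.469 -0.13   0.08 ]
scene blank 0.76 [185.2, 326.1] [ 0.61  -0.164  0.058]
scene dish 0.87 [344.9, 196.3] [0.703 0.318 0.   ]
scene measure_cup 0.75 [337.4, 143.3] [0.6   0.478 0.   ]
scene spice_jar 0.7 [331.6, 241.7] [0.738 0.181 0.   ]
wrist slide 0.89 [284.7, 306.9] [0.456 0.334 0.2  ]
wrist sheet 0.86 [68.0, 232.0] [0.453 0.34  0.   ]
wrist dish 0.68 [68.6, 235.5] [0.456 0.34  0.   ]
top slide 0.84 [182.0, 264.9] [0.463 0.335 0.2  ]
top slide_label 0.58 [177.9, 254.5] [0.488 0.346 0.2  ]
top sheet 0.89 [194.7, 265.1] [0.458 0.329 0.   ]
top drawer_handle 0.72 [364.1, 268.0] [ 0.464 -0.128  0.08 ]
top blank 0.63 [378.7, 217.9] [ 0.599 -0.169  0.058]
top dish 0.8 [195.0, 182.9] [0.688 0.336 0.   ]
top measure_cup 0.66 [146.6, 209.7] [0.609 0.468 0.   ]
top spice_jar 0.77 [252.0, 169.6] [0.73  0.177 0.   ]
```

View pics/scene6.png

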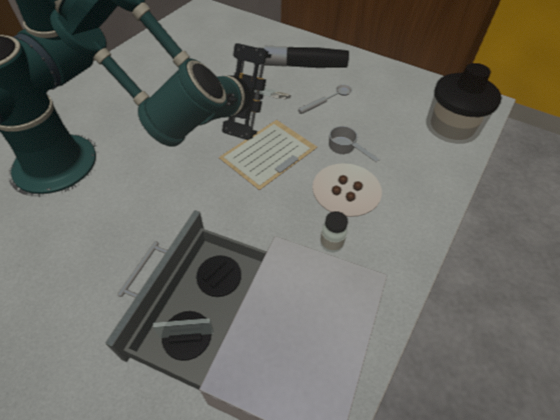

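View pics/top6.png

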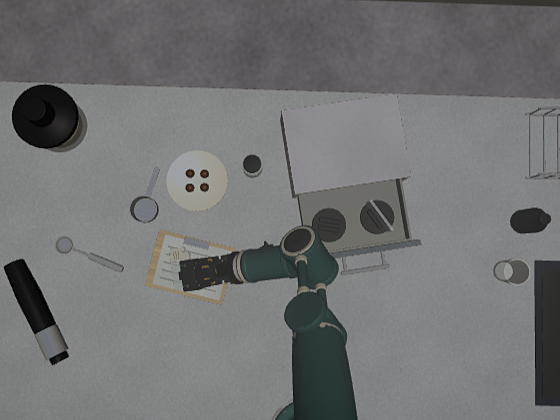

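View pics/wrist6.png

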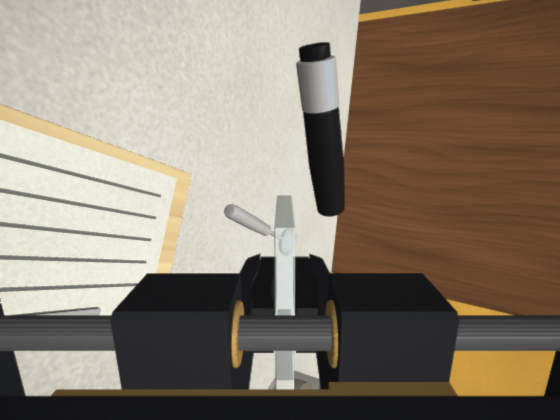

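```bash
python3 - <<'E'
import cv2,numpy as np
a=cv2.imread('pics/top6.png')[225:310,140:250]; b=cv2.imread('pics/scene6.png')[50:150,220:330]
a=cv2.resize(a,(400,400),interpolation=2); b=cv2.resize(b,(400,400),interpolation=2)
cv2.imwrite('pics/crop6.png',np.clip(np.hstack([a,b])*1.5,0,255).astype(np.uint8))
E
```

```text
(no output)
```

View pics/crop6.png

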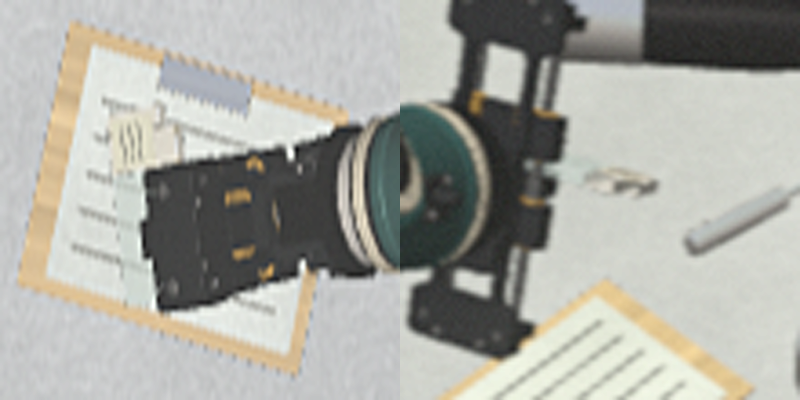

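The top crop shows the paper label and its three lines facing up, at about (177,254) in the full picture, over the clipboard. The notch is on the gripper's side. I check that it holds still, then hand in.

```bash
python3 - 2>/dev/null <<'E'
from h import *
robot.hold(.5); s=log(); print(np.abs(s['qd']).max()); order.close_job(); log('closed')
E
```

```text
t=22.46 tcp [0.465  0.1935 0.2825] F [-0.55 -0.54 -1.14] w 0.091 q [ 0.04  0.16  2.17  1.09  1.31 -2.3 ]
0.002208057333502175
the job is handed in; nothing more can be done
the job is handed in; nothing more can be done
```

The job is handed in at about 22.5 s of the 53 s allowed, with the notched slide held still over the clipboard, label up. No verdict is reported.

- **Drawer:** I hooked one open finger behind the handle bar and pulled until it hit its stop, with about 20 N on the tool at the end. The last pictures show it still open, with the handle moved about 0.16 m.
- **Slide:** I gripped the wanted slide at 20 N on its clear part, about 50 mm from the label. I lifted it out and tilted it 60° over the clipboard.
- **Label:** the top view shows the three-line label facing up. From the wrist pose, its normal is about 30° from vertical.
- **Position:** the networks place the slide about 5 mm (top camera) and 14 mm (scene camera) from the clipboard's centre, at the planned height of about 0.20 m. Their estimates of the clipboard's own position differ by up to about 18 mm, well inside the 60 mm allowed.
- **Stillness and grip:** the fastest joint moved at about 0.002 rad/s. The opening was steady at about 8 mm, the slide's thickness.
- **Blank and bystanders:** the blank still stands in its holder. The top camera places the dish, cup and jar within about 6 mm of where they started. The scene camera's readings vary by up to 23 mm, which I take as network noise because the arm never came near them.

One disagreement: the wrist network reported a "dish" at the clipboard's pixels, a false detection I ignored.

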